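# Cull the bad ring blanks and hold the recessed start button

## Robot

A 6-joint arm with a two-finger parallel gripper is mounted at the origin on the work surface. World frame = base frame: x ahead of the robot, y to its left, z up, the work surface at z = 0. Lengths are in m, angles in rad, forces in N, time in s.
With the tool pointing down it reaches from about 0.25 to 0.725 m from the base axis. Payload 9.7 kg.
Tool frame: the origin (TCP) lies on the front face of the gripper's body, between the roots of the fingers; the fingertips stand 73 mm ahead of it and the grasp point (between the pads) lies 54 mm ahead of it; z points along the fingers, y is the direction in which the jaws open and shut (so a half turn about z gives the same grasp; the last joint's range is limited). The gripper opens to 85 mm and grips with 20 to 120 N. Pads are 22 mm wide; open, the fingers measure 114 mm over their backs; the gripper's body (76 mm by 85 mm) begins 54 mm behind the grasp point. The pads swing forward as they close: fully open they stand 13 mm farther back than shut.
Start: joints at [1.321, 0.087, 0.176, 1.66, 0, 1.571], TCP at [0.136, 0.533, 0.304] pointing down, gripper open.
Joint ranges: [-3.13, 3.13], [-0.85, 1.81], [-1.15, 1.24], [-2.2, 2.28], [-1.44, 1.52], [-3.14, 3.14]. Speed limits (rad/s): [2.22, 2.22, 2.57, 3.14, 3.14, 3.14].

## Interface

Orientations are given as a unit quaternion [w, x, y, z].
In Python, from bench import bot, viewer gives the robot as it stands. The module is installed in compiled form; this text tells all that it offers.
- The arm moves only by the shell command python3 -m crank 'ROWS'. ROWS is JSON, a list of rows, each an object with "turn": the turn, a rotation vector about the tool's x, y, z scaled (see below), a list of three; "translation": the shift along the tool's x, y, z scaled (see below), a list of three; "hand": the closure, from -1 (fully open) to 1 (shut), so that 0 is half open. In form: [{"turn": [wx, wy, wz], "translation": [dx, dy, dz], "hand": hand}, ...]. A call has 1 to 8 rows; each row is the pose to reach, as a shift and turn from the pose measured when the call began, along the tool's axes at that moment, turning the shorter way round; what a row does not reach only later rows make up. The controller multiplies each number of a shift by 100 mm and each number of a turn by 180 degrees. A row lasts 1/12 s, in which the tool goes at most 41.7 mm and 7.16 degrees, less where a joint would pass 70% of its speed; a pose out of reach is approached as far as the arm can. A call with a number of a shift or a turn outside -1 to 1 is refused whole. A call with a gripper value outside its range is refused whole. The fingers move at their own pace and stop on an object; the grip force is fixed at half the most. Time passes only in rows, so rows that repeat a pose let the fingers close. It gives the time, the measured TCP pose, the force and the opening at its end, in the units of the state.
- bot.get_state(): the state, without advancing time (a new reading comes with each control period).
- viewer.get_image(name): name is "side" or "top" or "wrist"; returns (picture, depth): 480x640x3 uint8, red, green, blue; 480x640 float32, m along the optical axis (not along the pixel's ray), 0 where there is no reading.
- viewer.camera_params(name): a dict with "intrinsics" (3x3 intrinsics, pixels), "pose" (4x4, takes a point from camera to world coordinates). Camera axes: x right, y up, looking along -z (the intrinsics and any distortion apply to the point x, -y, -z); pixel columns grow to the right and rows downward; lengths in m; the calibration is good to about 2 mm. The wrist camera is an equidistant fisheye: a pixel r from the principal point sees the ray r / f radians off the axis. A picture is of the moment at which its call begins: read the wrist's pose just before it. camera_params takes no time and is no camera call; for the wrist camera it gives the pose at the moment of the call.
- bot.job_done(): hands the job in, once; it reports no verdict.
The state is a dict: "t": time; "joints": joint angles; "dq": joint speeds; "joint_torque": joint torques, N m; "ee_pos": TCP position; "tcp_rot": TCP orientation; "contact_force": force on the tool from outside, world axes, zero at the start; "torque": the same for the moment, N m; "grip_width": finger opening in m.
Only numpy, scipy, OpenCV 4.12 (cv2) and the standard library are available. Lean on these libraries where they do the work, as an engineer would, in place of code of your own. Each camera call takes 0.05 s, during which the arm holds its last target. There are 200 camera calls.

## Task

Get this annealing batch ready and start it: pick the two faulty ring blanks (one has a gap in it, one is squashed to an oval) off the honeycomb plate and put them in the open steel scrap tray. Then take the stylus from its wooden stand, reach it through the hole in the top of the grey control box and press the recessed start button all the way down. Finish while still gripping the stylus and holding the button down, and leave the sound rings and the other things on the bench where they are.

Things in the scene. Friction and masses are not known exactly. Their poses are not given: they have to be found in the camera images.
- plate: pale ceramic honeycomb plate fixed on the bench, 200 (x) x 280 (y) x 22 mm high, dotted with small dark holes that are only surface marks; five rings lie on it, their centres at least 72 mm apart; origin at the centre of its underside.
- gap_ring: faulty brass ring blank lying flat on the plate: outer diameter 40 mm, wall 4.5 mm, 16 mm high, with a 74 degree gap (about 24 mm wide) centred on its own +x axis; origin at the circle's centre on its underside, z up. It can be pinched across its own y axis, 40 mm wide there. About 40 g.
- oval_ring: faulty brass ring blank lying flat on the plate: closed, squashed to an oval 52 mm along its own x and 27 mm along its own y (outside), wall 4.5 mm, 16 mm high; origin at the centre of its underside, z up. About 40 g.
- ring_a: brass ring blank lying flat on the annealing plate, round and closed, outer diameter 40 mm, wall 4.5 mm, 16 mm high; origin at the centre of its underside, z up. A sound one: it stays where it is.
- ring_b: brass ring blank lying flat on the annealing plate, round and closed, outer diameter 40 mm, wall 4.5 mm, 16 mm high; origin at the centre of its underside, z up. A sound one: it stays where it is.
- ring_c: brass ring blank lying flat on the annealing plate, round and closed, outer diameter 40 mm, wall 4.5 mm, 16 mm high; origin at the centre of its underside, z up. A sound one: it stays where it is.
- tray: open steel scrap tray fixed on the bench, outside 120 (x) x 150 (y) x 30 mm high, walls and floor 3 mm thick; origin at the centre of its underside. It and the stylus stand may change places.
- stand: wooden block fixed on the bench, 60 x 60 x 55 mm high, with an upright hole of about 9.5 mm diameter through its middle in which the stylus stands; origin at the centre of its underside.
- stylus: stylus standing upright in the stand, about 60 g: round handle 18 mm in diameter and 75 mm long (brass ferrule below, wood above), and below it a steel pin 7 mm in diameter and 50 mm long; origin on the axis where the handle's flat lower end meets the pin (rests on top of the stand, 55 mm above the bench), z up along the handle.
- stylus_tip (a point): the centre of the flat lower end of the stylus pin, 50 mm below the stylus origin along its axis.
- box: grey control box fixed on the bench, 100 (x) x 120 (y) x 60 mm high, flat top with one round hole in a bright flat bezel, and a dummy black dial 20 mm in diameter, 10 mm high at (+30, +35) mm; origin at the centre of its underside.
- aperture (a point): centre of the hole's mouth at the level of the box's top; hole upright, 17 mm in diameter, 15 mm on the -x side of the box's origin; the button lies at its bottom.
- button_top (a point): centre of the top of the round white start button, 14 mm in diameter, in the hole; 22 mm below the box's top when not pressed. It moves down with the button.
- button (a joint): travel of the start button in m: 0 = up, 0.006 = fully down (a hard stop). A spring resists with 2 N at first and 5 N fully down; it comes up again when let go.
- fireblock: bystander: loose small honeycomb block, 50 x 40 x 22 mm; origin at the centre of its underside.
- stake: bystander: loose steel doming stake on a round foot 64 mm in diameter, 66 mm high; origin at the centre of its underside.
- hammer: bystander: loose small hammer 160 mm long lying along its own x; origin under the middle.
Mind the look-alikes: they are no part of the job. Several things have the shape of the box; the one meant has the colours described above.

How it is judged:
By the outcome, as a careful person would: the job done as asked, in the order asked, and still so for the second after the job is handed in, while the arm keeps its last pose, push and grip.
It also fails if it takes over 72 s, if anything falls off the work surface, if the arm or the gripper's body presses on something with over 40 N, if the wrist force passes 120 N, or if a joint passes its speed limit or range.

## Working session

There is one attempt and no reset: what is moved stays moved. The work goes in short steps, Python scripts to look and compute and a shell command to move; the robot and the scene stay as the last step left them, time stands still between calls to the robot, and variables do not carry over. Pictures are saved under pics/ and viewed, about 8 in all and at most 12, crops included, and the job is handed in when it is done.

```bash
mkdir -p pics
cat > h.py <<'E'
import numpy as np, cv2, json
from bench import bot, viewer
from scipy.spatial.transform import Rotation as R
def grab(n, tag):
    p=viewer.camera_params(n); im,d=viewer.get_image(n)
    cv2.imwrite(f'pics/{tag}.png',im[...,::-1]); np.savez(f'pics/{tag}.npz',im=im,d=d,K=p['intrinsics'],P=p['pose'],**({'dist':p['distortion']} if 'distortion' in p else {}))
    return im,d,p
def load(tag): return np.load(f'pics/{tag}.npz')
def onplane(z,u,v,h,fish=False):
    K,P=z['K'],z['P']; u=np.atleast_1d(u).astype(float);v=np.atleast_1d(v).astype(float)
    x=(u-K[0,2])/K[0,0]; y=(v-K[1,2])/K[1,1]
    if fish:
        r=np.hypot(x,y)+1e-12; d=np.stack([x/r*np.sin(r),-y/r*np.sin(r),-np.cos(r)],-1)
    else: d=np.stack([x,-y,-np.ones_like(x)],-1)
    d=d@P[:3,:3].T; o=P[:3,3]; s=(h-o[2])/d[:,2]
    return o+d*s[:,None]
def cloud(z):
    d=z['d']; v,u=np.mgrid[:d.shape[0],:d.shape[1]]; K,P=z['K'],z['P']
    c=np.stack([(u-K[0,2])/K[0,0]*d,-(v-K[1,2])/K[1,1]*d,-d],-1)
    return c@P[:3,:3].T+P[:3,3]
E
python3 - <<'E'
from h import *
for n in('top','side','wrist'):
    im,d,p=grab(n,n+'0'); print(n,list(p),np.round(p['intrinsics'],1).tolist(),np.round(p['pose'],3).tolist())
s=bot.get_state(); print(s)
E
```

```text
top ['intrinsics', 'pose'] [[611.9, 0.0, 310.0], [0.0, 611.9, 240.3], [0.0, 0.0, 1.0]] [[-0.026, 0.993, -0.112, 0.379], [-1.0, -0.028, -0.012, -0.044], [-0.015, 0.112, 0.994, 1.492], [0.0, 0.0, 0.0, 1.0]]
side ['intrinsics', 'pose'] [[560.6, 0.0, 313.1], [0.0, 560.6, 233.5], [0.0, 0.0, 1.0]] [[-0.88, 0.354, -0.316, 0.198], [-0.474, -0.629, 0.616, 0.624], [0.019, 0.692, 0.721, 0.847], [0.0, 0.0, 0.0, 1.0]]
wrist ['intrinsics', 'pose'] [[371.6, 0.0, 325.7], [0.0, 371.6, 236.9], [0.0, 0.0, 1.0]] [[0.247, -0.924, -0.29, 0.061], [0.969, 0.235, 0.077, 0.552], [-0.003, -0.3, 0.954, 0.372], [0.0, 0.0, 0.0, 1.0]]
{'t': 0.15, 'joints': array([1.32099285e+00, 8.73551645e-02, 1.75346188e-01, 1.65977067e+00,
       4.52329993e-06, 1.57076080e+00]), 'dq': array([ 0.00109531, -0.00138104,  0.00332668, -0.00137133,  0.00071377,
        0.0009223 ]), 'joint_torque': array([ 1.47898179e-03, -5.20759106e+01,  4.65047336e+01,  1.37184715e-02,
        1.09322323e-04,  8.59416900e-06]), 'ee_pos': array([0.135947  , 0.53285228, 0.30334951]), 'tcp_rot': array([-6.35023739e-05,  1.24559597e-01,  9.92212006e-01, -4.87547334e-04]), 'contact_force': array([ 0.57242669, -0.37798281,  0.48999757]), 'torque': array([0.03622387, 0.06379323, 0.0364191 ]), 'grip_width': 0.08540700036770464}
```

View pics/top0.png

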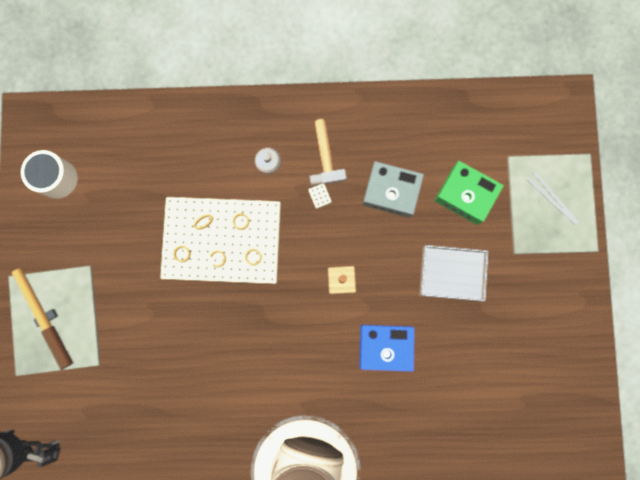

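View pics/side0.png

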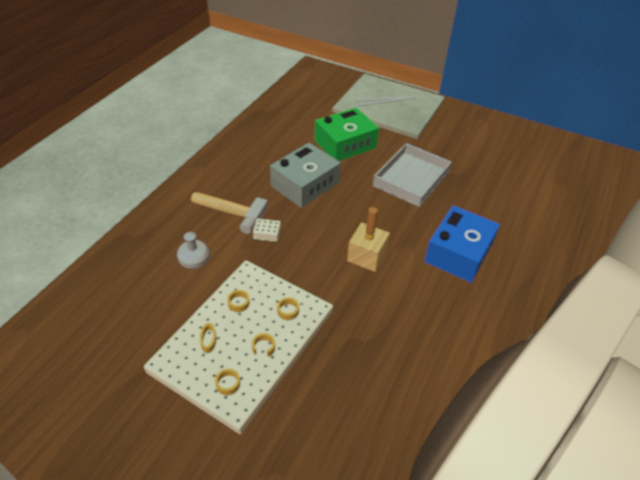

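The top view shows the oval ring at about (203,222), the gap ring at (218,258), the stylus stand at (342,280), the tray at (454,273) and the grey box at (393,188) with its hole at (392,194). The side view agrees, with the gap ring at (263,345) and the oval at (208,338). Next I measure from both views.

```bash
cat > m.py <<'E'
from h import *
def rings(z,top=.038):
    im=z['im']; hsv=cv2.cvtColor(im,cv2.COLOR_RGB2HSV)
    m=((hsv[...,1]>95)).astype(np.uint8)
    return hsv,m
for tag,box in (('top0',(165,202,278,280)),('side0',(150,270,330,425))):
    z=load(tag); hsv,m=rings(z); k=np.zeros_like(m)
    P=onplane(z,*np.meshgrid(np.arange(640),np.arange(480))[0:1],0,0) if 0 else None
    v,u=np.mgrid[:480,:640]; W=onplane(z,u.ravel(),v.ravel(),.030).reshape(480,640,3)
    inpl=(abs(W[...,0]-.40)<.12)
    k[box[1]:box[3],box[0]:box[2]]=m[box[1]:box[3],box[0]:box[2]]
    n,l,st,c=cv2.connectedComponentsWithStats(k)
    for i in range(1,n):
        if 30<st[i,4]<900:
            pts=W[l==i][:,:2]; (cx,cy),(w,h),a=cv2.minAreaRect((pts*1000).astype(np.float32))
            print(tag,c[i].round(1),st[i,4],'mean',pts.mean(0).round(4),'rect',round(cx,1),round(cy,1),round(w,1),round(h,1),round(a,1))
z=load('top0')
def pt(n,u,v,h): print(n,onplane(z,u,v,h)[0].round(4))
pt('stylus top?',342,279,.13)
for tag in('top0','side0'):
    z=load(tag); C=cloud(z); Z=C[...,2]
    import sys
    def blob(name,lo,hi,x0,x1,y0,y1):
        m=(Z>lo)&(Z<hi)&(C[...,0]>x0)&(C[...,0]<x1)&(C[...,1]>y0)&(C[...,1]<y1)
        if m.sum()<5: print(tag,name,'none'); return
        p=C[m]; r=cv2.minAreaRect((p[:,:2]*1000).astype(np.float32)); print(tag,name,m.sum(),p.mean(0).round(4),np.round(r[0],1),np.round(r[1],1),round(r[2],1))
    blob('plate',.015,.045,.25,.55,.02,.40)
    blob('stylus',.075,.15,.2,.4,-.25,-.03)
    blob('stand',.045,.06,.2,.4,-.25,-.03)
    blob('box',.05,.07,.35,.56,-.34,-.15)
    blob('tray',.018,.04,.2,.4,-.5,-.28)
E
python3 m.py
```

```text
top0 [203.4 221.4] 67 mean [0.5976 0.2309] rect 597.3 231.8 26.1 45.9 44.2
side0 [237.9 300.5] 271 mean [0.5947 0.1408] rect 594.8 140.6 36.2 47.9 32.9
side0 [287.6 308.2] 276 mean [0.5077 0.112 ] rect 507.8 112.5 37.7 46.2 29.4
side0 [207.4 337.4] 242 mean [0.5967 0.2315] rect 596.5 231.2 25.5 58.9 36.2
side0 [263.9 342.1] 228 mean [0.5075 0.1928] rect 506.9 196.8 37.4 44.0 31.1
side0 [227.  381.4] 336 mean [0.5202 0.2843] rect 520.0 284.8 38.4 46.6 33.5
stylus top? [ 0.4444 -0.0959  0.13  ]
top0 plate 4488 [0.5014 0.191  0.0224] [505.3 196.6] [280.8 104.4] 86.2
top0 stylus none
top0 stand 1330 [ 0.2846 -0.1933  0.0571] [ 286.3 -193.8] [115.6 100.2] 86.5
top0 box none
top0 tray 65 [ 0.3954 -0.397   0.0284] [ 395.7 -388.7] [93.9  9.5] 89.3
side0 plate 8420 [0.4989 0.2052 0.0227] [505.  194.8] [281.9 108.9] 86.1
side0 stylus none
side0 stand 1562 [ 0.2806 -0.1838  0.0572] [ 284.1 -193.5] [118.8 100.5] 86.4
side0 box none
side0 tray 117 [ 0.3938 -0.3846  0.0258] [ 392.8 -377.1] [121.9  14.2] 90.0
```

Run:
```python
from h import *
for tag in('top0','side0'):
    z=load(tag); C=cloud(z); Z=C[...,2]
    def blob(name,lo,hi,x0,x1,y0,y1):
        m=(Z>lo)&(Z<hi)&(C[...,0]>x0)&(C[...,0]<x1)&(C[...,1]>y0)&(C[...,1]<y1)
        if m.sum()<5: print(tag,name,'none'); return
        p=C[m]; r=cv2.minAreaRect((p[:,:2]*1000).astype(np.float32)); print(tag,name,m.sum(),p.mean(0).round(4),np.round(r[0],1),np.round(r[1],1),round(r[2],1))
    blob('plate',.015,.03,.35,.70,.02,.40)
    blob('stylus',.08,.15,.37,.55,-.2,-.03)
    blob('stand',.045,.062,.37,.55,-.2,-.03)
    blob('box',.05,.064,.54,.76,-.31,-.12)
    blob('tray',.01,.036,.38,.57,-.48,-.27)
    im=z['im']; g=cv2.cvtColor(im,cv2.COLOR_RGB2HSV)
    # bezel
    v,u=np.mgrid[:480,:640]; W=onplane(z,u.ravel(),v.ravel(),.06).reshape(480,640,3)
    m=(abs(W[...,0]-.65)<.08)&(abs(W[...,1]+.22)<.07)&(im.min(2)>195)
    n,l,st,c=cv2.connectedComponentsWithStats(m.astype(np.uint8))
    for i in range(1,n):
        if st[i,4]>15:
            p=W[l==i]; print(tag,'bezel',st[i,4],c[i].round(1),p.mean(0).round(4),np.round(cv2.minAreaRect((p[:,:2]*1000).astype(np.float32)),1) if 0 else cv2.minAreaRect((p[:,:2]*1000).astype(np.float32)))
ims=[cv2.resize(load('top0')['im'][195:290,155:290],None,fx=4,fy=4,interpolation=3),cv2.resize(load('side0')['im'][265:435,140:340],None,fx=3,fy=3)[:380]]
ims[0]=ims[0][:380]; ims.append
c=np.hstack([ims[0][:, :540],cv2.resize(load('top0')['im'][155:225,355:435],None,fx=3,fy=3).copy() if 0 else ims[1][:,:260]])
cv2.imwrite('pics/c1.png',ims[0][...,::-1])
```

```text
top0 plate 8643 [0.5525 0.1921 0.0215] [553.3 193.1] [281.2 200.3] 86.1
top0 stylus 54 [ 0.4458 -0.0955  0.1254] [446.6 -95.8] [15.7 16.8] 43.4
top0 stand 596 [ 0.4461 -0.0962  0.0541] [446.8 -96.3] [60.6 60.1] 1.3
top0 box 1919 [ 0.6597 -0.2273  0.0588] [ 661.4 -226.6] [120.4 103. ] 73.4
top0 tray 526 [ 0.4602 -0.372   0.0236] [ 477.7 -370.1] [152.3 162.2] 83.0
top0 bezel 134 [391.6 193.5] [ 0.6471 -0.2226  0.06  ] ((647.13916015625, -222.2847442626953), (30.76829719543457, 31.350799560546875), 87.56873321533203)
side0 plate 14924 [0.547  0.2066 0.0215] [551.3 191.7] [281.9 201.4] 85.9
side0 stylus 217 [ 0.4428 -0.0927  0.1097] [443.8 -95.6] [18.5 19.3] 58.5
side0 stand 704 [ 0.4422 -0.0912  0.0537] [444.5 -97. ] [61.2 64.6] 1.1
side0 box 1716 [ 0.6552 -0.2232  0.0587] [ 659.4 -228.4] [125.8 106.7] 73.4
side0 tray 1073 [ 0.4545 -0.365   0.0214] [ 453.9 -368.1] [158.7 121.8] 83.1
```

View pics/c1.png

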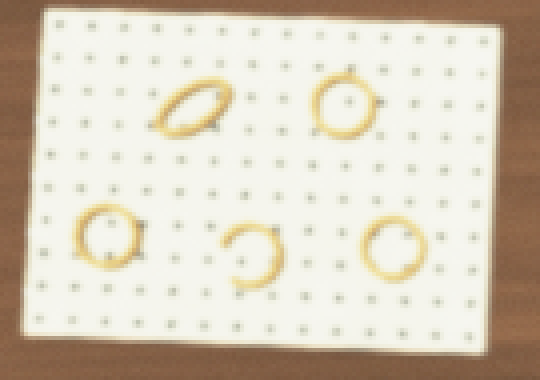

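The crop shows the gap ring at crop (253,257), opening to the left and slightly down, so its gap points at about 109° in world. The oval's long axis runs lower-left to upper-right, so its short axis is at roughly 30–40°. I'll go above the pair with the wrist camera.

```bash
cat > plan.py <<'E'
import sys; from h import *
# plan.py x y z jawdeg -> per-call numbers
x,y,zz,a=map(float,sys.argv[1:5])
s=bot.get_state(); p=np.array(s['ee_pos']); q=s['tcp_rot']; Rc=R.from_quat([q[1],q[2],q[3],q[0]])
def down(a): # jaw y at angle a, z down
    a=np.radians(a); Y=np.array([np.cos(a),np.sin(a),0]); Z=np.array([0,0,-1.]); return R.from_matrix(np.stack([np.cross(Y,Z),Y,Z],1))
Rt=min((down(a),down(a+180)),key=lambda r:(Rc.inv()*r).magnitude())
t=np.array([x,y,zz])
Y=Rc.as_matrix()[:,1]
print('t',round(s['t'],2),'pos',p.round(4),'jaw',round(np.degrees(np.arctan2(Y[1],Y[0])),1),'w',round(s['grip_width'],4),'F',np.round(s['contact_force'],1))
rv=(Rc.inv()*Rt).as_rotvec()/np.pi
first=True
while 1:
    d=Rc.inv().apply(t-p)/.1; f=min(1,1/np.abs(d).max()); d1=d*f
    n=int(np.ceil(max(np.linalg.norm(d1)*100/41.7,(np.linalg.norm(rv)*180/7.16) if first else 0)))
    print('translation',d1.round(3).tolist(),'turn',(rv if first else np.zeros(3)).round(4).tolist(),'rows>=',n)
    p=p+Rc.apply(d1)*.1
    if first: Rc=Rt; first=False
    if f==1: break
E
python3 plan.py .535 .21 .26 21
```

```text
t 0.15 pos [0.1359 0.5329 0.3033] jaw 75.7 w 0.0854 F [ 0.6 -0.4  0.5]
translation [-1.0, -0.459, 0.093] turn [-0.0003, 0.0001, 0.3038] rows>= 8
translation [-1.0, 0.578, 0.098] turn [0.0, 0.0, 0.0] rows>= 3
translation [-1.0, 0.578, 0.098] turn [0.0, 0.0, 0.0] rows>= 3
translation [-1.0, 0.578, 0.098] turn [0.0, 0.0, 0.0] rows>= 3
translation [-0.491, 0.284, 0.048] turn [0.0, 0.0, 0.0] rows>= 2
```

```bash
R1='x'
python3 -m crank '[{"turn":[0,0,0.304],"translation":[-1,-0.46,0.09],"hand":-1},{"turn":[0,0,0.304],"translation":[-1,-0.46,0.09],"hand":-1},{"turn":[0,0,0.304],"translation":[-1,-0.46,0.09],"hand":-1},{"turn":[0,0,0.304],"translation":[-1,-0.46,0.09],"hand":-1},{"turn":[0,0,0.304],"translation":[-1,-0.46,0.09],"hand":-1},{"turn":[0,0,0.304],"translation":[-1,-0.46,0.09],"hand":-1},{"turn":[0,0,0.304],"translation":[-1,-0.46,0.09],"hand":-1},{"turn":[0,0,0.304],"translation":[-1,-0.46,0.09],"hand":-1}]'
python3 -m crank '[{"turn":[0,0,0],"translation":[-1,0.58,0.1],"hand":-1},{"turn":[0,0,0],"translation":[-1,0.58,0.1],"hand":-1},{"turn":[0,0,0],"translation":[-1,0.58,0.1],"hand":-1}]'
python3 plan.py .535 .21 .26 21
```

```text
t: 0.82
ee_pos: [0.2215, 0.4634, 0.2942]
tcp_rot: [0.0, 0.57, 0.822, -0.001]
contact_force: [0.0, 0.6, -0.1]
grip_width: 0.0857
t: 1.07
ee_pos: [0.3119, 0.3888, 0.2837]
tcp_rot: [0.0, 0.569, 0.822, -0.001]
contact_force: [0.4, 0.3, -0.1]
grip_width: 0.0854
t 1.07 pos [0.3119 0.3888 0.2837] jaw 20.6 w 0.0854 F [ 0.4  0.3 -0.1]
translation [-1.0, 0.593, 0.098] turn [-0.0004, 0.0006, -0.002] rows>= 3
translation [-1.0, 0.584, 0.096] turn [0.0, 0.0, 0.0] rows>= 3
translation [-0.465, 0.272, 0.045] turn [0.0, 0.0, 0.0] rows>= 2
```

Motion behaves as described.

```bash
python3 -m crank '[{"turn":[0,0,0],"translation":[-1,0.59,0.1],"hand":-1},{"turn":[0,0,0],"translation":[-1,0.59,0.1],"hand":-1},{"turn":[0,0,0],"translation":[-1,0.59,0.1],"hand":-1}]' | head -2
python3 -m crank '[{"turn":[0,0,0],"translation":[-1,0.59,0.1],"hand":-1},{"turn":[0,0,0],"translation":[-1,0.59,0.1],"hand":-1},{"turn":[0,0,0],"translation":[-1,0.59,0.1],"hand":-1}]' | head -2
python3 -m crank '[{"turn":[0,0,0],"translation":[-0.6,0.36,0.06],"hand":-1},{"turn":[0,0,0],"translation":[-0.6,0.36,0.06],"hand":-1},{"turn":[0,0,0],"translation":[-0.6,0.36,0.06],"hand":-1}]'
python3 - <<'E'
from h import *
grab('wrist','w1')
E
```

```text
t: 1.32
ee_pos: [0.4038, 0.3141, 0.2735]
t: 1.57
ee_pos: [0.4958, 0.2393, 0.2631]
t: 1.82
ee_pos: [0.5537, 0.1921, 0.2553]
tcp_rot: [0.001, 0.571, 0.821, -0.002]
contact_force: [0.4, 1.1, 0.2]
grip_width: 0.0854
```

View pics/w1.png

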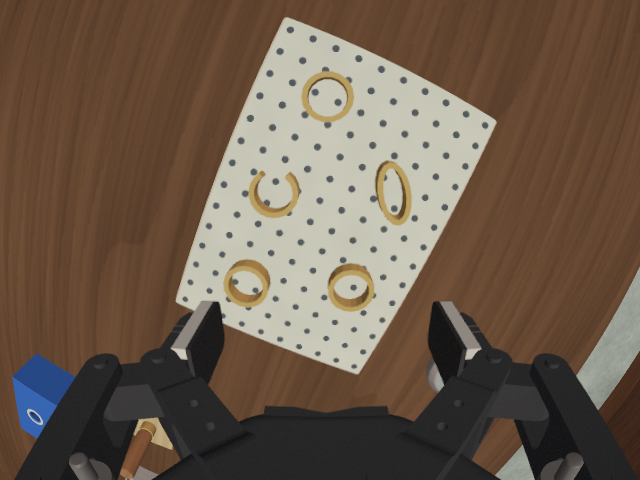

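The wrist picture shows the gap ring at (273,193), opening upward, and the oval at (394,193), nearly upright.

```bash
cat > wr.py <<'E'
import sys; from h import *
z=load(sys.argv[1]); top=float(sys.argv[2]) if len(sys.argv)>2 else .038
hsv=cv2.cvtColor(z['im'],cv2.COLOR_RGB2HSV)
m=((hsv[...,1]>90)&(hsv[...,0]<28)&(hsv[...,2]>110)).astype(np.uint8)
pm=((hsv[...,1]<60)&(hsv[...,2]>150)).astype(np.uint8)
n,l,st,c=cv2.connectedComponentsWithStats(m)
for i in range(1,n):
    if 300<st[i,4]<6000 and max(st[i,2:4])<150:
        v,u=np.nonzero(l==i); W=onplane(z,u,v,top,True)[:,:2]*1000
        (cx,cy),(w,h),a=cv2.minAreaRect(W.astype(np.float32)); ell=cv2.fitEllipse(cv2.convexHull(W.astype(np.float32)))
        # circle fit of the outer rim (convex hull)
        H=cv2.convexHull(W.astype(np.float32))[:,0]; A=np.c_[2*H,np.ones(len(H))]; s=np.linalg.lstsq(A,(H**2).sum(1),rcond=None)[0]
        r=np.sqrt(s[2]+s[0]**2+s[1]**2)
        # largest empty angle about circle centre
        th=np.sort(np.degrees(np.arctan2(W[:,1]-s[1],W[:,0]-s[0]))); g=np.diff(np.r_[th,th[0]+360]); k=g.argmax()
        print(c[i].round(0),st[i,4],'rect',np.round([cx,cy,w,h,a],1),'ell',np.round(ell[0]+ell[1]+(ell[2],),1),'circ',np.round([s[0],s[1],r],1),'gap',round(g[k]),'dir',round(th[k]+g[k]/2,1))
E
python3 wr.py w1; python3 -c "
from h import *
print(load('w1')['P'].round(3))"
```

```text
[327.  95.] 822 rect [519.7 283.1  38.5  38.7  20.3] ell [519.5 282.9  38.7  38.9 130.9] circ [519.5 282.9  19.4] gap 2 dir -161.3
[393. 193.] 842 rect [594.5 230.7  27.4  51.4  23.5] ell [594.7 230.8  27.   52.4  33.4] circ [595.  230.   21.9] gap 3 dir -157.6
[272. 197.] 840 rect [505.8 196.4  40.   36.9  17.4] ell [505.6 198.2  38.9  41.5 162.8] circ [505.6 198.2  20. ] gap 62 dir 103.0
[247. 283.] 1105 rect [5.073e+02 1.149e+02 3.870e+01 4.570e+01 3.000e-01] ell [507.7 114.3  39.   46.3 173. ] circ [507.4 115.1  21.3] gap 3 dir -159.6
[351. 288.] 1022 rect [592.9 142.5  38.5  44.8  23.2] ell [593.1 142.4  39.1  45.4  28.3] circ [592.9 143.   21.4] gap 3 dir 20.0
[137. 448.] 835 rect [ 422.5 -195.3  171.3   24.1   77.8] ell [ 424.5 -195.9   35.2  177.2  167.5] circ [ 438.1 -198.5   81.3] gap 186 dir -12.2
[[ 0.938 -0.332 -0.103  0.526]
 [ 0.347  0.893  0.287  0.264]
 [-0.004 -0.305  0.952  0.324]
 [ 0.     0.     0.     1.   ]]
```

```bash
python3 plan.py .5057 .197 .15 14
```

```text
t 1.87 pos [0.5521 0.1936 0.2557] jaw 20.4 w 0.0854 F [-1.4 -0.  -0.1]
translation [0.185, -0.397, 1.0] turn [-0.0011, 0.0009, 0.0354] rows>= 3
translation [0.008, -0.024, 0.058] turn [0.0, 0.0, 0.0] rows>= 1
```

```bash
python3 -m crank '[{"turn":[-0.001,0.001,0.035],"translation":[0.19,-0.42,1],"hand":-0.35},{"turn":[-0.001,0.001,0.035],"translation":[0.19,-0.42,1],"hand":-0.35},{"turn":[-0.001,0.001,0.035],"translation":[0.19,-0.42,1],"hand":-0.35},{"turn":[-0.001,0.001,0.035],"translation":[0.19,-0.42,1],"hand":-0.35},{"turn":[-0.001,0.001,0.035],"translation":[0.19,-0.42,1],"hand":-0.35}]'
python3 plan.py .5057 .197 .095 14
```

```text
t: 2.28
ee_pos: [0.5048, 0.1968, 0.1555]
tcp_rot: [-0.001, 0.615, 0.789, -0.001]
contact_force: [0.6, -0.2, 0.5]
grip_width: 0.0578
t 2.28 pos [0.5048 0.1968 0.1555] jaw 14.1 w 0.0578 F [ 0.6 -0.2  0.5]
translation [-0.0, 0.01, 0.605] turn [-0.0006, -0.0001, 0.0008] rows>= 2
```

```bash
python3 -m crank '[{"turn":[0,0,0],"translation":[0,0.01,0.3],"hand":-0.35},{"turn":[0,0,0],"translation":[0,0.01,0.605],"hand":-0.35},{"turn":[0,0,0],"translation":[0,0.01,0.605],"hand":-0.35},{"turn":[0,0,0],"translation":[0,0.01,0.605],"hand":-0.35}]'
python3 -m crank '[{"turn":[0,0,0],"translation":[0,0,0],"hand":1},{"turn":[0,0,0],"translation":[0,0,0],"hand":1},{"turn":[0,0,0],"translation":[0,0,0],"hand":1},{"turn":[0,0,0],"translation":[0,0,0],"hand":1},{"turn":[0,0,0],"translation":[0,0,0],"hand":1},{"turn":[0,0,0],"translation":[0,0,0],"hand":1}]'
python3 -m crank '[{"turn":[0,0,0],"translation":[0,0,-0.3],"hand":1},{"turn":[0,0,0],"translation":[0,0,-0.7],"hand":1},{"turn":[0,0,0],"translation":[0,0,-0.7],"hand":1},{"turn":[0,0,0],"translation":[0,0,-0.7],"hand":1}]'
python3 plan.py .46 -.335 .17 14
```

```text
t: 2.62
ee_pos: [0.5061, 0.1974, 0.0963]
tcp_rot: [-0.001, 0.615, 0.789, -0.001]
contact_force: [-0.2, -0.2, 1.1]
grip_width: 0.0573
t: 3.12
ee_pos: [0.5079, 0.1981, 0.1001]
tcp_rot: [0.001, 0.615, 0.789, 0.002]
contact_force: [-1.2, 0.3, 6.4]
grip_width: 0.0372
t: 3.45
ee_pos: [0.5095, 0.1986, 0.1751]
tcp_rot: [0.003, 0.615, 0.789, 0.005]
contact_force: [-1.1, 0.2, 0.2]
grip_width: 0.0374
t 3.45 pos [0.5095 0.1986 0.1751] jaw 14.2 w 0.0374 F [-1.1  0.2  0.2]
translation [-1.0, -0.353, 0.004] turn [0.0036, -0.0007, 0.0009] rows>= 3
translation [-1.0, -0.35, 0.01] turn [0.0, 0.0, 0.0] rows>= 3
translation [-1.0, -0.35, 0.01] turn [0.0, 0.0, 0.0] rows>= 3
translation [-1.0, -0.35, 0.01] turn [0.0, 0.0, 0.0] rows>= 3
translation [-1.0, -0.35, 0.01] turn [0.0, 0.0, 0.0] rows>= 3
translation [-0.057, -0.02, 0.001] turn [0.0, 0.0, 0.0] rows>= 1
```

```bash
python3 -m crank '[{"turn":[0.0036,0,0],"translation":[-0.5,-0.18,-0.9],"hand":1},{"turn":[0.0036,0,0],"translation":[-0.5,-0.18,-0.9],"hand":1},{"turn":[0.0036,0,0],"translation":[-0.5,-0.18,-0.9],"hand":1},{"turn":[0.0036,0,0],"translation":[-0.5,-0.18,-0.9],"hand":1}]' | head -2
python3 plan.py .462 -.336 .262 0
```

```text
t: 3.78
ee_pos: [0.5043, 0.1439, 0.2706]
t 3.78 pos [0.5043 0.1439 0.2706] jaw 14.1 w 0.0373 F [ 1.3 -0.1  0.7]
translation [-1.0, -0.347, 0.014] turn [0.0023, -0.0009, 0.0781] rows>= 3
translation [-1.0, -0.088, 0.018] turn [0.0, 0.0, 0.0] rows>= 3
translation [-1.0, -0.088, 0.018] turn [0.0, 0.0, 0.0] rows>= 3
translation [-1.0, -0.088, 0.018] turn [0.0, 0.0, 0.0] rows>= 3
translation [-0.745, -0.066, 0.013] turn [0.0, 0.0, 0.0] rows>= 2
```

```bash
python3 -m crank '[{"turn":[0.002,0,0.078],"translation":[-1,-0.35,0.01],"hand":1},{"turn":[0.002,0,0.078],"translation":[-1,-0.35,0.01],"hand":1},{"turn":[0.002,0,0.078],"translation":[-1,-0.35,0.01],"hand":1}]' | head -2
python3 -m crank '[{"turn":[0,0,0],"translation":[-1,-0.09,0],"hand":1},{"turn":[0,0,0],"translation":[-1,-0.09,0],"hand":1},{"turn":[0,0,0],"translation":[-1,-0.09,0],"hand":1}]' | head -2
python3 -m crank '[{"turn":[0,0,0],"translation":[-1,-0.09,0],"hand":1},{"turn":[0,0,0],"translation":[-1,-0.09,0],"hand":1},{"turn":[0,0,0],"translation":[-1,-0.09,0],"hand":1}]' | head -2
python3 -m crank '[{"turn":[0,0,0],"translation":[-1,-0.09,0],"hand":1},{"turn":[0,0,0],"translation":[-1,-0.09,0],"hand":1},{"turn":[0,0,0],"translation":[-1,-0.09,0],"hand":1}]' | head -2
python3 plan.py .462 -.336 .18 -5
```

```text
t: 4.03
ee_pos: [0.4942, 0.0363, 0.2691]
t: 4.28
ee_pos: [0.4838, -0.0668, 0.2685]
t: 4.53
ee_pos: [0.4732, -0.1699, 0.2679]
t: 4.78
ee_pos: [0.4625, -0.2731, 0.2671]
t 4.78 pos [ 0.4625 -0.2731  0.2671] jaw -0.7 w 0.0372 F [ 0.5 -0.5 -0.8]
translation [-0.629, 0.003, 0.871] turn [-0.0001, -0.0, 0.0239] rows>= 3
```

```bash
python3 -m crank '[{"turn":[0,0,0.024],"translation":[-0.63,0,0.85],"hand":1},{"turn":[0,0,0.024],"translation":[-0.63,0,0.85],"hand":1},{"turn":[0,0,0.024],"translation":[-0.63,0,0.85],"hand":1},{"turn":[0,0,0.024],"translation":[-0.63,0,0.85],"hand":1},{"turn":[0,0,0.024],"translation":[-0.63,0,0.85],"hand":1}]' | head -2
python3 plan.py .462 -.336 .085 -5
```

```text
t: 5.2
ee_pos: [0.461, -0.336, 0.1804]
t 5.2 pos [ 0.461  -0.336   0.1804] jaw -5.1 w 0.0372 F [-0.1  0.3  0.1]
translation [-0.001, 0.013, 0.954] turn [-0.001, -0.0006, -0.0005] rows>= 3
```

```bash
python3 -m crank '[{"turn":[0,0,0],"translation":[0,0.01,0.4],"hand":1},{"turn":[0,0,0],"translation":[0,0.01,0.7],"hand":1},{"turn":[0,0,0],"translation":[0,0.01,0.95],"hand":1},{"turn":[0,0,0],"translation":[0,0.01,0.95],"hand":1},{"turn":[0,0,0],"translation":[0,0.01,0.95],"hand":1}]'
python3 -m crank '[{"turn":[0,0,0],"translation":[0,0,0],"hand":-0.35},{"turn":[0,0,0],"translation":[0,0,0],"hand":-0.35},{"turn":[0,0,0],"translation":[0,0,0],"hand":-0.35},{"turn":[0,0,0],"translation":[0,0,-0.5],"hand":-0.35},{"turn":[0,0,0],"translation":[0,0,-1],"hand":-0.35},{"turn":[0,0,0],"translation":[0,0,-1],"hand":-0.35},{"turn":[0,0,0],"translation":[0,0,-1],"hand":-0.35}]'
python3 -m crank '[{"turn":[0,0,0],"translation":[0,0,-0.8],"hand":-0.35},{"turn":[0,0,0],"translation":[0,0,-0.8],"hand":-0.35},{"turn":[0,0,0],"translation":[0,0,-0.8],"hand":-0.35}]' | head -2
python3 - <<'E'
from h import *
grab('side','s1')
cv2.imwrite('pics/s1c.png',cv2.resize(load('s1')['im'][120:440,130:480],None,fx=1.7,fy=1.7)[...,::-1])
E
python3 plan.py .594 .231 .262 31
```

```text
t: 5.62
ee_pos: [0.4622, -0.3351, 0.0866]
tcp_rot: [-0.002, 0.737, 0.675, -0.0]
contact_force: [0.4, -0.5, 0.4]
grip_width: 0.0376
t: 6.2
ee_pos: [0.464, -0.3365, 0.1933]
tcp_rot: [0.003, 0.737, 0.675, 0.001]
contact_force: [0.5, -1.0, -0.3]
grip_width: 0.0575
t: 6.45
ee_pos: [0.4645, -0.3368, 0.2814]
t 6.5 pos [ 0.4646 -0.3368  0.279 ] jaw -5.0 w 0.0571 F [-0.4  0.6  0.5]
translation [1.0, 0.137, 0.024] turn [0.0029, 0.0033, -0.2002] rows>= 6
translation [1.0, 0.96, 0.041] turn [0.0, 0.0, 0.0] rows>= 4
translation [1.0, 0.96, 0.041] turn [0.0, 0.0, 0.0] rows>= 4
translation [1.0, 0.96, 0.041] turn [0.0, 0.0, 0.0] rows>= 4
translation [0.473, 0.454, 0.019] turn [0.0, 0.0, 0.0] rows>= 2
```

View pics/s1c.png

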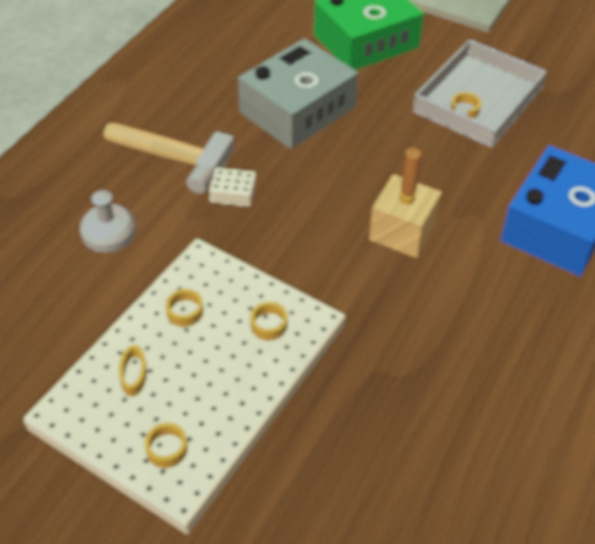

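The gap ring lies in the tray at crop (466,104), and the other three sound rings and the oval are undisturbed. Next is the oval.

```bash
python3 -m crank '[{"turn":[0.003,0.003,-0.2],"translation":[1,0.14,0],"hand":-0.35},{"turn":[0.003,0.003,-0.2],"translation":[1,0.14,0],"hand":-0.35},{"turn":[0.003,0.003,-0.2],"translation":[1,0.14,0],"hand":-0.35},{"turn":[0.003,0.003,-0.2],"translation":[1,0.14,0],"hand":-0.35},{"turn":[0.003,0.003,-0.2],"translation":[1,0.14,0],"hand":-0.35},{"turn":[0.003,0.003,-0.2],"translation":[1,0.14,0],"hand":-0.35}]' | head -2
python3 -m crank '[{"turn":[0,0,0],"translation":[1,0.96,0],"hand":-0.35},{"turn":[0,0,0],"translation":[1,0.96,0],"hand":-0.35},{"turn":[0,0,0],"translation":[1,0.96,0],"hand":-0.35},{"turn":[0,0,0],"translation":[1,0.96,0],"hand":-0.35}]' | head -2
python3 -m crank '[{"turn":[0,0,0],"translation":[1,0.96,0],"hand":-0.35},{"turn":[0,0,0],"translation":[1,0.96,0],"hand":-0.35},{"turn":[0,0,0],"translation":[1,0.96,0],"hand":-0.35},{"turn":[0,0,0],"translation":[1,0.96,0],"hand":-0.35}]' | head -2
python3 -m crank '[{"turn":[0,0,0],"translation":[1,0.96,0],"hand":-0.35},{"turn":[0,0,0],"translation":[1,0.96,0],"hand":-0.35},{"turn":[0,0,0],"translation":[1,0.96,0],"hand":-0.35},{"turn":[0,0,0],"translation":[1,0.96,0],"hand":-0.35}]' | head -2
python3 plan.py .594 .231 .19 31
```

```text
t: 7.0
ee_pos: [0.4873, -0.2379, 0.2781]
t: 7.33
ee_pos: [0.5176, -0.099, 0.2775]
t: 7.67
ee_pos: [0.5483, 0.0399, 0.2769]
t: 8.0
ee_pos: [0.5794, 0.179, 0.276]
t 8.0 pos [0.5794 0.179  0.276 ] jaw 30.9 w 0.0578 F [ 0.9 -0.  -0.1]
translation [0.369, 0.392, 0.861] turn [-0.0001, -0.0009, -0.0008] rows>= 3
```

```bash
python3 -m crank '[{"turn":[0,-0.001,0],"translation":[0.37,0.39,0.86],"hand":-0.35},{"turn":[0,-0.001,0],"translation":[0.37,0.39,0.86],"hand":-0.35},{"turn":[0,-0.001,0],"translation":[0.37,0.39,0.86],"hand":-0.35},{"turn":[0,-0.001,0],"translation":[0.37,0.39,0.86],"hand":-0.35},{"turn":[0,-0.001,0],"translation":[0.37,0.39,0.86],"hand":-0.35}]' | head -2
python3 - <<'E'
from h import *
grab('wrist','w2')
E
python3 wr.py w2
python3 plan.py .594 .231 .098 31
```

```text
t: 8.42
ee_pos: [0.5932, 0.2308, 0.1886]
[266. 116.] 1536 rect [520.1 283.   39.5  39.   29.5] ell [519.9 283.1  39.2  40.  110.2] circ [520.  283.2  19.8] gap 2 dir -152.8
[331. 248.] 1438 rect [595.  231.8  25.8  54.6  32. ] ell [595.  231.8  26.3  54.7  31.8] circ [596.6 233.2  22.5] gap 4 dir 29.1
[152. 316.] 1620 rect [509.3 117.3  50.2  39.   70.6] ell [508.6 116.9  40.   51.1 164.8] circ [508.  117.3  22.8] gap 2 dir 163.0
[274. 345.] 1148 rect [598.5 146.5  27.7  48.6  16.5] ell [593.9 145.1  37.4  49.2  19.2] circ [590.4 144.2  23.6] gap 133 dir 192.1
[ 54. 404.] 1911 rect [429.4 -85.7 163.2  40.6  71.4] ell [433.8 -76.5  41.8 198.6 162.1] circ [412.3 -76.7  62.1] gap 146 dir 162.6
t 8.47 pos [0.5937 0.2305 0.1905] jaw 30.7 w 0.0576 F [-0.9  0.3  0.6]
translation [0.004, 0.006, 0.925] turn [-0.0003, 0.0001, -0.0016] rows>= 3
```

View pics/w2.png

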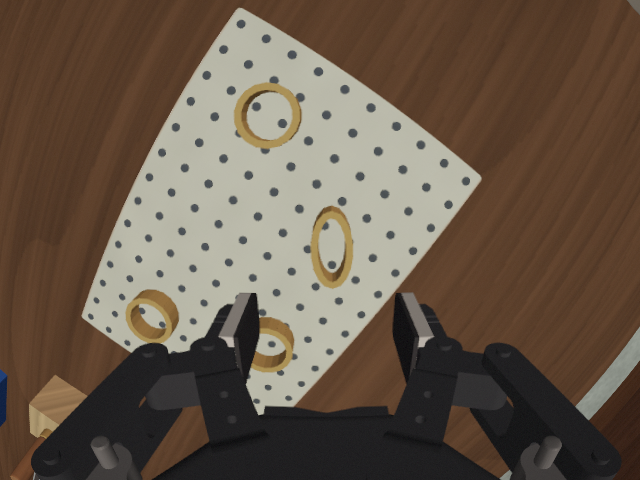

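The oval at (331,248) sits midway between the fingers, with its short axis along the jaws (32°).

```bash
python3 -m crank '[{"turn":[0,0,0],"translation":[0,0.01,0.4],"hand":-0.35},{"turn":[0,0,0],"translation":[0,0.01,0.7],"hand":-0.35},{"turn":[0,0,0],"translation":[0,0.01,0.87],"hand":-0.35},{"turn":[0,0,0],"translation":[0,0.01,0.87],"hand":-0.35},{"turn":[0,0,0],"translation":[0,0.01,0.87],"hand":-0.35}]'
python3 -m crank '[{"turn":[0,0,0],"translation":[0,0,0],"hand":1},{"turn":[0,0,0],"translation":[0,0,0],"hand":1},{"turn":[0,0,0],"translation":[0,0,0],"hand":1},{"turn":[0,0,0],"translation":[0,0,0],"hand":1},{"turn":[0,0,0],"translation":[0,0,0],"hand":1},{"turn":[0,0,0],"translation":[0,0,0],"hand":1},{"turn":[0,0,0],"translation":[0,0,0],"hand":1}]'
python3 -m crank '[{"turn":[0,0,0],"translation":[0,0,-0.3],"hand":1},{"turn":[0,0,0],"translation":[0,0,-1],"hand":1},{"turn":[0,0,0],"translation":[0,0,-1],"hand":1},{"turn":[0,0,0],"translation":[0,0,-1],"hand":1},{"turn":[0,0,0],"translation":[0,0,-1],"hand":1}]'
python3 -m crank '[{"turn":[0,0,0],"translation":[0,0,-0.7],"hand":1},{"turn":[0,0,0],"translation":[0,0,-0.7],"hand":1},{"turn":[0,0,0],"translation":[0,0,-0.7],"hand":1}]' | head -2
python3 plan.py .454 -.402 .265 0
```

```text
t: 8.88
ee_pos: [0.5949, 0.2301, 0.105]
tcp_rot: [0.0, 0.496, 0.869, -0.0]
contact_force: [0.4, 0.5, 1.2]
grip_width: 0.0576
t: 9.47
ee_pos: [0.596, 0.2302, 0.1082]
tcp_rot: [0.002, 0.496, 0.868, 0.001]
contact_force: [-1.3, -1.9, 9.7]
grip_width: 0.0237
t: 9.88
ee_pos: [0.5965, 0.2305, 0.2118]
tcp_rot: [0.004, 0.496, 0.868, 0.004]
contact_force: [-0.2, -0.7, -1.0]
grip_width: 0.0228
t: 10.13
ee_pos: [0.5964, 0.2305, 0.2881]
t 10.13 pos [0.5964 0.2305 0.2881] jaw 30.6 w 0.023 F [1.6 1.6 1. ]
translation [-1.0, -0.941, 0.037] turn [0.0056, -0.0002, 0.1697] rows>= 5
translation [-1.0, -0.225, 0.037] turn [0.0, 0.0, 0.0] rows>= 3
translation [-1.0, -0.225, 0.037] turn [0.0, 0.0, 0.0] rows>= 3
translation [-1.0, -0.225, 0.037] turn [0.0, 0.0, 0.0] rows>= 3
translation [-1.0, -0.225, 0.037] turn [0.0, 0.0, 0.0] rows>= 3
translation [-0.986, -0.222, 0.036] turn [0.0, 0.0, 0.0] rows>= 3
```

```bash
python3 -m crank '[{"turn":[0.005,0,0.17],"translation":[-1,-0.94,0.04],"hand":1},{"turn":[0.005,0,0.17],"translation":[-1,-0.94,0.04],"hand":1},{"turn":[0.005,0,0.17],"translation":[-1,-0.94,0.04],"hand":1},{"turn":[0.005,0,0.17],"translation":[-1,-0.94,0.04],"hand":1},{"turn":[0.005,0,0.17],"translation":[-1,-0.94,0.04],"hand":1}]' | head -2
python3 -m crank '[{"turn":[0,0,0],"translation":[-1,-0.22,0.02],"hand":1},{"turn":[0,0,0],"translation":[-1,-0.22,0.02],"hand":1},{"turn":[0,0,0],"translation":[-1,-0.22,0.02],"hand":1}]' | head -2
python3 -m crank '[{"turn":[0,0,0],"translation":[-1,-0.22,0.02],"hand":1},{"turn":[0,0,0],"translation":[-1,-0.22,0.02],"hand":1},{"turn":[0,0,0],"translation":[-1,-0.22,0.02],"hand":1}]' | head -2
python3 -m crank '[{"turn":[0,0,0],"translation":[-1,-0.22,0.02],"hand":1},{"turn":[0,0,0],"translation":[-1,-0.22,0.02],"hand":1},{"turn":[0,0,0],"translation":[-1,-0.22,0.02],"hand":1}]' | head -2
python3 -m crank '[{"turn":[0,0,0],"translation":[-1,-0.22,0.02],"hand":1},{"turn":[0,0,0],"translation":[-1,-0.22,0.02],"hand":1},{"turn":[0,0,0],"translation":[-1,-0.22,0.02],"hand":1}]' | head -2
python3 plan.py .454 -.403 .19 -6
```

```text
t: 10.55
ee_pos: [0.5656, 0.0936, 0.2827]
t: 10.8
ee_pos: [0.5413, -0.0088, 0.2799]
t: 11.05
ee_pos: [0.5167, -0.1115, 0.2772]
t: 11.3
ee_pos: [0.4918, -0.2143, 0.2744]
t: 11.55
ee_pos: [0.4668, -0.3171, 0.2715]
t 11.55 pos [ 0.4668 -0.3171  0.2715] jaw -1.0 w 0.0229 F [ 0.4 -0.6 -0.6]
translation [-0.86, -0.11, 0.817] turn [-0.0012, 0.0005, 0.0277] rows>= 3
```

```bash
python3 -m crank '[{"turn":[0,0,0.028],"translation":[-0.86,-0.11,0.8],"hand":1},{"turn":[0,0,0.028],"translation":[-0.86,-0.11,0.8],"hand":1},{"turn":[0,0,0.028],"translation":[-0.86,-0.11,0.8],"hand":1},{"turn":[0,0,0.028],"translation":[-0.86,-0.11,0.8],"hand":1},{"turn":[0,0,0.028],"translation":[-0.86,-0.11,0.8],"hand":1}]' | head -2
python3 plan.py .454 -.403 .092 -6
```

```text
t: 11.97
ee_pos: [0.4526, -0.4034, 0.1888]
t 11.97 pos [ 0.4526 -0.4034  0.1888] jaw -6.2 w 0.0232 F [ 0.  -0.5  0.5]
translation [0.005, 0.021, 0.968] turn [-0.0025, -0.0003, -0.001] rows>= 3
```

```bash
python3 -m crank '[{"turn":[0,0,0],"translation":[0,0.02,0.4],"hand":1},{"turn":[0,0,0],"translation":[0,0.02,0.7],"hand":1},{"turn":[0,0,0],"translation":[0,0.02,0.97],"hand":1},{"turn":[0,0,0],"translation":[0,0.02,0.97],"hand":1},{"turn":[0,0,0],"translation":[0,0.02,0.97],"hand":1}]'
python3 -m crank '[{"turn":[0,0,0],"translation":[0,0,0],"hand":-0.35},{"turn":[0,0,0],"translation":[0,0,0],"hand":-0.35},{"turn":[0,0,0],"translation":[0,0,0],"hand":-0.35},{"turn":[0,0,0],"translation":[0,0,0],"hand":-0.35},{"turn":[0,0,0],"translation":[0,0,-0.5],"hand":-0.35},{"turn":[0,0,0],"translation":[0,0,-1],"hand":-0.35},{"turn":[0,0,0],"translation":[0,0,-1],"hand":-0.35},{"turn":[0,0,0],"translation":[0,0,-1],"hand":-0.35}]'
python3 -m crank '[{"turn":[0,0,0],"translation":[0.5,0,-0.9],"hand":-0.35},{"turn":[0,0,0],"translation":[0.5,0,-0.9],"hand":-0.35},{"turn":[0,0,0],"translation":[0.5,0,-0.9],"hand":-0.35},{"turn":[0,0,0],"translation":[0.5,0,-0.9],"hand":-0.35}]' | head -2
python3 - <<'E'
from h import *
grab('side','s2'); grab('top','t2')
a=cv2.resize(load('s2')['im'][120:440,130:480],None,fx=1.4,fy=1.4); b=cv2.resize(load('t2')['im'][150:310,300:520],None,fx=1.4,fy=1.4)
c=np.zeros((448,800,3),np.uint8); c[:448,:490]=a[:448,:490]; c[:224,491:799]=b[:,:308]
cv2.imwrite('pics/s2c.png',c[...,::-1])
E
python3 plan.py .446 -.096 .29 -12
```

```text
t: 12.38
ee_pos: [0.454, -0.4025, 0.0922]
tcp_rot: [-0.004, 0.744, 0.668, -0.002]
contact_force: [-0.5, -0.1, 0.9]
grip_width: 0.0234
t: 13.05
ee_pos: [0.4561, -0.4039, 0.1986]
tcp_rot: [0.0, 0.744, 0.668, -0.002]
contact_force: [1.0, 0.6, 1.2]
grip_width: 0.0576
t: 13.38
ee_pos: [0.4626, -0.3528, 0.2944]
t 13.48 pos [ 0.462  -0.3538  0.2893] jaw -6.1 w 0.0576 F [-0.3  0.5 -0.9]
translation [1.0, -0.17, -0.007] turn [0.0001, 0.0014, 0.0328] rows>= 3
translation [1.0, -0.278, -0.003] turn [0.0, 0.0, 0.0] rows>= 3
translation [0.511, -0.142, -0.001] turn [0.0, 0.0, 0.0] rows>= 2
```

View pics/s2c.png

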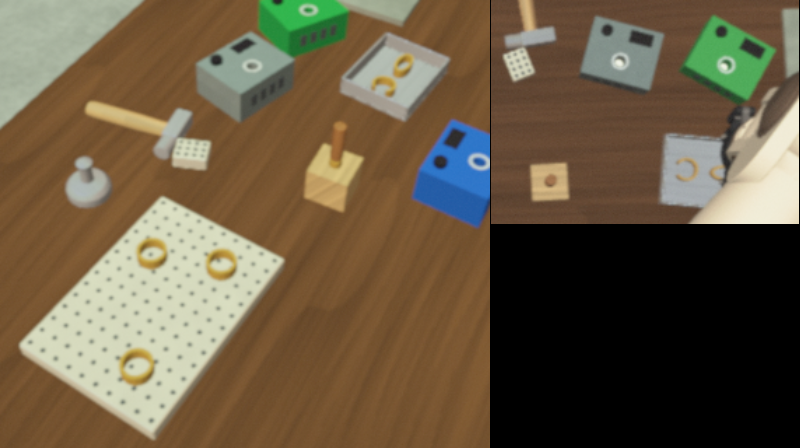

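Both faulty rings are in the tray, at crop (403,66) and (383,87), and three sound rings remain on the plate. Next is the stylus.

```bash
python3 -m crank '[{"turn":[0,0.001,0.033],"translation":[1,-0.17,0],"hand":-0.35},{"turn":[0,0.001,0.033],"translation":[1,-0.17,0],"hand":-0.35},{"turn":[0,0.001,0.033],"translation":[1,-0.17,0],"hand":-0.35}]' | head -2
python3 -m crank '[{"turn":[0,0,0],"translation":[0.97,-0.28,0],"hand":-0.35},{"turn":[0,0,0],"translation":[0.97,-0.28,0],"hand":-0.35},{"turn":[0,0,0],"translation":[0.97,-0.28,0],"hand":-0.35},{"turn":[0,0,0],"translation":[0.97,-0.28,0],"hand":-0.35}]' | head -2
python3 - <<'E'
from h import *
grab('wrist','w3')
E
python3 plan.py .446 -.096 .22 -12
```

```text
t: 13.73
ee_pos: [0.4548, -0.25, 0.2871]
t: 14.07
ee_pos: [0.4469, -0.1464, 0.2859]
t 14.12 pos [ 0.4473 -0.1479  0.2859] jaw -11.9 w 0.0576 F [-0.1  0.6  0.3]
translation [0.505, -0.117, 0.66] turn [-0.0014, -0.0002, 0.0004] rows>= 3
```

View pics/w3.png

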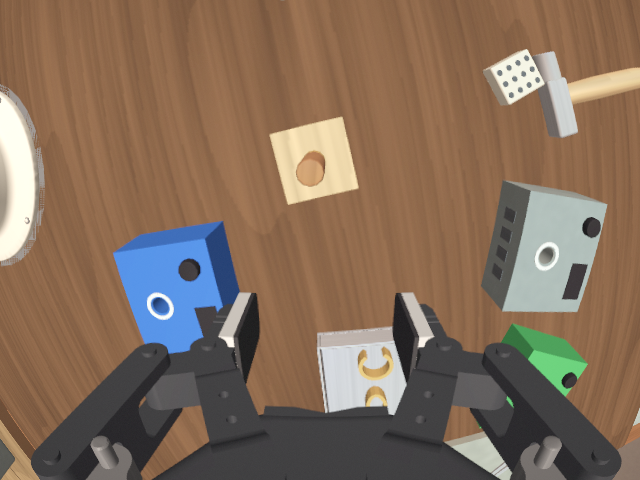

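The stylus top is at (311,171) in the wrist view, and the grey box's hole at (547,257).

```bash
python3 - <<'E'
from h import *
z=load('w3'); print('stylus',onplane(z,311,172,.13,True)[0].round(4))
im=z['im']; m=np.zeros((480,640),np.uint8); m[235:285,525:570]=(im[235:285,525:570].min(2)>200)
c=max(cv2.findContours(m,0,1)[0],key=cv2.contourArea); e=cv2.fitEllipse(c); print(e, onplane(z,*e[0],.06,True)[0].round(4))
h=cv2.convexHull(c)[:,0]; W=onplane(z,h[:,0],h[:,1],.06,True)[:,:2]*1000; print(cv2.fitEllipse(W.astype(np.float32)))
# hole via box pose (top0/side0 avg): centre (660.4,-227.5), long axis 73.4 deg -> -x dir
a=np.radians(73.4-90); print('from box', 660.4-15*np.cos(a), -227.5-15*np.sin(a))
E
python3 plan.py .446 -.096 .22 -12
```

```text
stylus [ 0.4464 -0.0984  0.13  ]
((546.43115234375, 255.8369140625), (21.940095901489258, 29.682077407836914), 25.827463150024414) [ 0.6456 -0.2245  0.06  ]
((645.8477783203125, -224.72557067871094), (29.209264755249023, 29.651779174804688), 16.2283935546875)
from box 646.025161383023 -223.2146744889254
t 14.12 pos [ 0.4473 -0.1479  0.2859] jaw -11.9 w 0.0576 F [-0.1  0.6  0.3]
translation [0.505, -0.117, 0.66] turn [-0.0014, -0.0002, 0.0004] rows>= 3
```

```bash
python3 -m crank '[{"turn":[-0.001,0,0],"translation":[0.5,-0.12,0.3],"hand":-0.35},{"turn":[-0.001,0,0],"translation":[0.5,-0.12,0.6],"hand":-0.35},{"turn":[-0.001,0,0],"translation":[0.5,-0.12,0.66],"hand":-0.35},{"turn":[-0.001,0,0],"translation":[0.5,-0.12,0.66],"hand":-0.35},{"turn":[-0.001,0,0],"translation":[0.5,-0.12,0.66],"hand":-0.35}]' | head -2
python3 plan.py .446 -.097 .157 -12
```

```text
t: 14.53
ee_pos: [0.4457, -0.0974, 0.22]
t 14.53 pos [ 0.4457 -0.0974  0.22  ] jaw -12.0 w 0.0578 F [-0.1  0.   0.6]
translation [0.005, 0.003, 0.63] turn [-0.0006, -0.0001, 0.0002] rows>= 2
```

```bash
python3 -m crank '[{"turn":[0,0,0],"translation":[0,0,0.3],"hand":-0.35},{"turn":[0,0,0],"translation":[0,0,0.63],"hand":-0.35},{"turn":[0,0,0],"translation":[0,0,0.63],"hand":-0.35},{"turn":[0,0,0],"translation":[0,0,0.63],"hand":-0.35}]' 
python3 -m crank '[{"turn":[0,0,0],"translation":[0,0,0],"hand":1},{"turn":[0,0,0],"translation":[0,0,0],"hand":1},{"turn":[0,0,0],"translation":[0,0,0],"hand":1},{"turn":[0,0,0],"translation":[0,0,0],"hand":1},{"turn":[0,0,0],"translation":[0,0,0],"hand":1},{"turn":[0,0,0],"translation":[0,0,0],"hand":1},{"turn":[0,0,0],"translation":[0,0,0],"hand":1}]'
python3 plan.py .446 -.097 .257 -12
```

```text
t: 14.87
ee_pos: [0.4455, -0.0983, 0.1577]
tcp_rot: [-0.001, 0.777, 0.629, -0.001]
contact_force: [-0.3, -0.7, 0.4]
grip_width: 0.0575
t: 15.45
ee_pos: [0.4463, -0.0985, 0.1598]
tcp_rot: [0.0, 0.777, 0.629, 0.0]
contact_force: [-1.5, -0.8, 7.7]
grip_width: 0.0167
t 15.45 pos [ 0.4463 -0.0985  0.1598] jaw -12.0 w 0.0167 F [-1.5 -0.8  7.7]
translation [0.014, -0.006, -0.972] turn [0.0, 0.0, -0.0002] rows>= 3
```

```bash
python3 -m crank '[{"turn":[0,0,0],"translation":[0,0,-0.3],"hand":1},{"turn":[0,0,0],"translation":[0,0,-0.6],"hand":1},{"turn":[0,0,0],"translation":[0,0,-0.95],"hand":1},{"turn":[0,0,0],"translation":[0,0,-0.95],"hand":1},{"turn":[0,0,0],"translation":[0,0,-0.95],"hand":1}]' 
python3 plan.py .646 -.224 .26 -19
```

```text
t: 15.87
ee_pos: [0.4471, -0.0987, 0.2574]
tcp_rot: [0.002, 0.777, 0.629, 0.001]
contact_force: [0.1, -0.4, -1.5]
grip_width: 0.0165
t 15.87 pos [ 0.4471 -0.0987  0.2574] jaw -12.0 w 0.0165 F [ 0.1 -0.4 -1.5]
translation [-0.368, 1.0, -0.007] turn [0.0015, -0.0, 0.0387] rows>= 3
translation [-0.235, 1.0, -0.011] turn [0.0, 0.0, 0.0] rows>= 3
translation [-0.059, 0.251, -0.003] turn [0.0, 0.0, 0.0] rows>= 1
```

```bash
python3 -m crank '[{"turn":[0.0015,0,0.039],"translation":[-0.37,1,-0.01],"hand":1},{"turn":[0.0015,0,0.039],"translation":[-0.37,1,-0.01],"hand":1},{"turn":[0.0015,0,0.039],"translation":[-0.37,1,-0.01],"hand":1}]' |head -2
python3 -m crank '[{"turn":[0,0,0],"translation":[-0.23,1,-0.01],"hand":1},{"turn":[0,0,0],"translation":[-0.23,1,-0.01],"hand":1},{"turn":[0,0,0],"translation":[-0.23,1,-0.01],"hand":1},{"turn":[0,0,0],"translation":[-0.23,1,-0.01],"hand":1}]' |head -2
python3 plan.py .646 -.224 .235 -19
```

```text
t: 16.12
ee_pos: [0.5392, -0.1571, 0.2576]
t: 16.45
ee_pos: [0.6286, -0.2136, 0.2546]
t 16.45 pos [ 0.6286 -0.2136  0.2546] jaw -19.1 w 0.0165 F [ 0.7 -0.6 -1.2]
translation [-0.041, 0.2, 0.195] turn [-0.0011, 0.0001, -0.0008] rows>= 1
```

```bash
python3 -m crank '[{"turn":[-0.001,0,0],"translation":[-0.04,0.2,0.19],"hand":1},{"turn":[-0.001,0,0],"translation":[-0.04,0.2,0.19],"hand":1},{"turn":[-0.001,0,0],"translation":[-0.04,0.2,0.19],"hand":1},{"turn":[-0.001,0,0],"translation":[-0.04,0.2,0.19],"hand":1}]'
python3 - <<'E'
from h import *
grab('side','s3'); grab('wrist','w4')
a=cv2.resize(load('s3')['im'][60:230,240:400],None,fx=2.7,fy=2.7); b=load('w4')['im'][200:460,200:480]
c=np.zeros((470,800,3),np.uint8); c[:a.shape[0],:a.shape[1]]=a; b=cv2.resize(b,None,fx=1.3,fy=1.3); c[:b.shape[0],434:434+b.shape[1]]=b[:,:366]
cv2.imwrite('pics/s3c.png',c[...,::-1])
E
python3 plan.py .646 -.224 .177 -19
```

```text
t: 16.78
ee_pos: [0.6454, -0.2235, 0.2353]
tcp_rot: [-0.001, 0.815, 0.58, -0.001]
contact_force: [-0.2, 0.5, -0.1]
grip_width: 0.0167
t 16.88 pos [ 0.6456 -0.2234  0.2367] jaw -19.1 w 0.0165 F [ 0.6  0.4 -0. ]
translation [-0.004, 0.005, 0.597] turn [0.0003, 0.0001, -0.0007] rows>= 2
```

View pics/s3c.png

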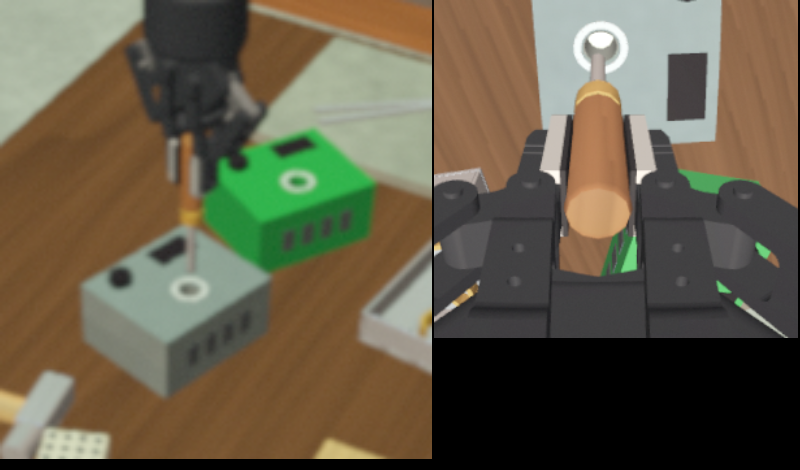

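The side crop shows the pin tip just above the hole, at (191,270) against hole (189,290). The wrist crop shows the pin leading into the hole at about (599,50). I'll check the tip numerically.

Run:
```python
from h import *
s=load('s3'); w=load('w4')
for h in(.078,.083): print('side tip',onplane(s,310.7,160.5,h)[0].round(4))
print('side hole',onplane(s,310,167.2,.06)[0].round(4))
im=w['im']; 
m=np.zeros((480,640),np.uint8); m[205:262,300:352]=(im[205:262,300:352].min(2)>205)
c=max(cv2.findContours(m,0,1)[0],key=cv2.contourArea); h=cv2.convexHull(c)[:,0]; W=onplane(w,h[:,0],h[:,1],.06,True)[:,:2]*1000; print('wrist bezel',cv2.fitEllipse(W.astype(np.float32)))
b=cv2.resize(im[205:290,290:365],None,fx=7,fy=7); cv2.imwrite('pics/w4c.png',b[...,::-1])
```

```text
side tip [ 0.6435 -0.2233  0.078 ]
side tip [ 0.6406 -0.2178  0.083 ]
side hole [ 0.6442 -0.2219  0.06  ]
wrist bezel ((646.0013427734375, -224.6742401123047), (29.261945724487305, 29.536605834960938), 161.8686981201172)
```

View pics/w4c.png

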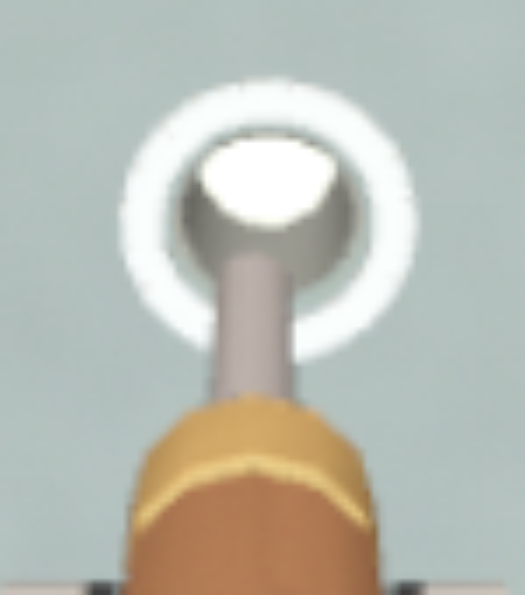

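The tip is about 1 mm left of the hole axis, well inside the 5 mm clearance. I'll descend in steps.

```bash
python3 -m crank '[{"turn":[0,0,0],"translation":[0,0.01,0.15],"hand":1},{"turn":[0,0,0],"translation":[0,0.01,0.3],"hand":1},{"turn":[0,0,0],"translation":[0,0.01,0.37],"hand":1},{"turn":[0,0,0],"translation":[0,0.01,0.37],"hand":1},{"turn":[0,0,0],"translation":[0,0.01,0.37],"hand":1}]'
python3 -m crank '[{"turn":[0,0,0],"translation":[0,0,0.06],"hand":1},{"turn":[0,0,0],"translation":[0,0,0.12],"hand":1},{"turn":[0,0,0],"translation":[0,0,0.12],"hand":1},{"turn":[0,0,0],"translation":[0,0,0.12],"hand":1}]'
python3 plan.py .646 -.224 .183 -19
```

```text
t: 17.3
ee_pos: [0.6463, -0.2236, 0.2005]
tcp_rot: [0.001, 0.815, 0.58, 0.0]
contact_force: [0.0, 0.4, 0.0]
grip_width: 0.0164
t: 17.63
ee_pos: [0.6466, -0.2237, 0.1891]
tcp_rot: [0.001, 0.815, 0.58, 0.001]
contact_force: [0.7, 0.3, 3.3]
grip_width: 0.0167
t 17.63 pos [ 0.6466 -0.2237  0.1891] jaw -19.1 w 0.0167 F [0.7 0.3 3.3]
translation [-0.005, -0.005, 0.061] turn [0.0008, 0.0001, -0.0007] rows>= 1
```

```bash
for i in 1; do python3 -m crank '[{"turn":[0,0,0],"translation":[0,0,0.03],"hand":1},{"turn":[0,0,0],"translation":[0,0,0.03],"hand":1},{"turn":[0,0,0],"translation":[0,0,0.03],"hand":1}]'; done
python3 -m crank '[{"turn":[0,0,0],"translation":[0,0,0.04],"hand":1},{"turn":[0,0,0],"translation":[0,0,0.04],"hand":1},{"turn":[0,0,0],"translation":[0,0,0.04],"hand":1}]'
python3 -m crank '[{"turn":[0,0,0],"translation":[0,0,0.04],"hand":1},{"turn":[0,0,0],"translation":[0,0,0.04],"hand":1},{"turn":[0,0,0],"translation":[0,0,0.04],"hand":1}]'
```

```text
t: 17.88
ee_pos: [0.6468, -0.2237, 0.1868]
tcp_rot: [0.002, 0.815, 0.58, 0.001]
contact_force: [0.3, 0.4, 4.6]
grip_width: 0.0167
t: 18.13
ee_pos: [0.647, -0.2238, 0.1863]
tcp_rot: [0.003, 0.815, 0.58, 0.002]
contact_force: [-3.7, 2.2, 19.4]
grip_width: 0.0166
t: 18.38
ee_pos: [0.6469, -0.2238, 0.1863]
tcp_rot: [0.004, 0.815, 0.58, 0.003]
contact_force: [-7.0, 2.4, 23.5]
grip_width: 0.0164
```

The height stopped changing at 0.186 while the force rose from 5 to 20 N, so the button is on its hard stop. I'll settle with a modest push, then check.

```bash
python3 -m crank '[{"turn":[0,0,0],"translation":[0,0,0.03],"hand":1},{"turn":[0,0,0],"translation":[0,0,0.03],"hand":1},{"turn":[0,0,0],"translation":[0,0,0.03],"hand":1},{"turn":[0,0,0],"translation":[0,0,0.03],"hand":1},{"turn":[0,0,0],"translation":[0,0,0.03],"hand":1},{"turn":[0,0,0],"translation":[0,0,0.03],"hand":1},{"turn":[0,0,0],"translation":[0,0,0.03],"hand":1},{"turn":[0,0,0],"translation":[0,0,0.03],"hand":1}]'
python3 - <<'E'
from h import *
grab('side','s4'); grab('wrist','w5')
for i in range(8): viewer.get_image('top')
s=bot.get_state(); print(s['t'],s['ee_pos'],s['contact_force'],s['grip_width'])
a=cv2.resize(load('s4')['im'][80:440,140:480],None,fx=1.3,fy=1.3); b=load('w5')['im'][180:480,180:480]
c=np.zeros((470,760,3),np.uint8); c[:468,:442]=a; c[:300,445:745]=b
cv2.imwrite('pics/s4c.png',c[...,::-1])
E
```

```text
t: 19.05
ee_pos: [0.6466, -0.2237, 0.1863]
tcp_rot: [0.005, 0.815, 0.58, 0.004]
contact_force: [-7.0, 3.1, 19.3]
grip_width: 0.0166
19.55 [ 0.6466199  -0.22368778  0.18634557] [-6.4903287   2.11181867 19.04330006] 0.016546868398073376
```

View pics/s4c.png

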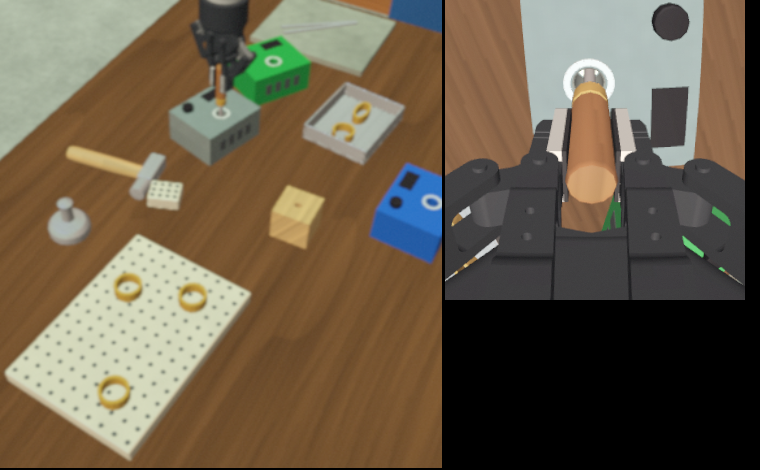

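The pin stands in the grey box's hole at crop (220,112), both faulty rings are in the tray, and the rest is where it was. The force holds steady at about 19 N, so I'm handing in.

```bash
python3 -c "
from bench import bot
print(bot.job_done()); s=bot.get_state(); print(s['t'],s['ee_pos'],s['contact_force'],s['grip_width'])"
```

```text
the job is handed in; nothing more can be done
None
the job is handed in; nothing more can be done
```

The job is done and handed in at about 19.6 s. I put the gap ring and then the oval ring in the scrap tray. I then took the stylus from its stand and pressed the start button through the hole in the grey box.

**Button:** the spring force rose to about 5 N, then the height stopped at 0.1863 m while the force climbed to 19–23 N, which is the hard stop. The press took about 6 mm of travel. It was still held at a steady 19 N with the stylus gripped when I handed in.

**Last pictures:** both faulty rings lie in the tray. By eye, the three sound rings, stake, hammer, fireblock and look-alike boxes are where they started. I did not measure them again.

**Things that differed:**
- **Grip widths:** they read 1.5–4 mm below the nominal sizes, 37 mm for 40, 23 mm for 27 and 16.5 mm for 18.
- **Closing force:** closing on the rings and on the stylus gave 6–10 N upward and lifted the tool 2–4 mm.
- **Sideways force:** about 7 N remained on the stylus at the end.
- **After hand-in:** the state could no longer be read, so the final second was not checked.

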